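# Set the wax iron base to its third click and switch it on

### The job

Push the slide lever on the stainless wax iron base along its slot, click by click, and stop at the third click without running past it. Then press the round push button on the same base fully down and let it come up again. Only push with the fingertips: pinch, lift and carry nothing, and leave the iron, the wax and the climbing gear where they are.

Things in the scene. Friction and masses are not known exactly. Their poses are not given: they have to be found in the camera images.
- base: Stainless wax iron base, a flat box 160 (x) x 280 (y) x 40 mm high, fixed; origin at the centre of its underside, z up. On its top a slot with the slide lever runs along its own y axis at x = -45 mm. Beside it (x = -69 mm) five short black ticks, 14 x 2.5 mm, stand 20 mm apart at y = -43, -23, -3, +17, +37 mm, one for each click.
- lever (a joint): Lever's place along the slot, m; grows towards the base's +y (towards the button). Starts at 0 to 0.013, in a free run. Clicks (sprung detents) at 0.032, 0.052, 0.072 (the third), 0.092, 0.112 (end). Humps at 0.022, 0.042, 0.062, 0.082, 0.102: about 10 N starts over one, then the lever snaps ahead of the finger into the next click, where it has 3 to 4 mm play either way and stays.
- lever_top (a point): Centre of the top of the lever's grip, an upright black paddle 30 mm across the slot (base x), 14 mm thick along it (base y), from 44 to 80 mm above the bench; the base's top beneath is at 40 mm. At joint lever = 0 it is at x = -45, y = -75 mm in the base's frame. A thin pointer at its foot points to the ticks.
- heat (a joint): Travel of the push button, m: 0 up, 0.006 fully down; counts as pressed beyond 0.004. Springs back up by itself; fully down takes about 5 N, straight down.
- heat_top (a point): Centre of the top face of the round black push button, 28 mm diameter, on a dark steel housing on top of the base, at x = -45, y = +108 mm in the base's frame. Facing up.
- iron: Bystander: wax iron 80 x 150 mm (long side along the base's y), loose, on the rest plate of the base behind the slot; its handle reaches about 98 mm above the bench. Origin at the centre of its underside.
- wax: Bystander: bar of wax standing on the base behind the button, 30 x 22 x 45 mm high, loose; top about 85 mm above the bench. Origin at the centre of its underside.
- cam: Bystander: blue climbing cam lying on the bench near the button end of the base, 34 mm high, about 140 x 55 mm. Origin under its lobes.
- belay: Bystander: black belay device on the bench near the other end of the base, about 110 x 40 x 32 mm. Origin at the centre of its underside.
- biner1: Bystander: silver carabiner, 102 x 52 x 10 mm, flat on the bench before the base. Origin at its middle.
- biner2: Bystander: like biner1, second of the row.
- biner3: Bystander: like biner1, third of the row.

How it is judged:
On the way, in this order (a step that is already met when the one before it is completed fails the run):
1. the lever rests in its third detent (value of joint lever between 0.066 and 0.078 m and velocity of joint lever between -0.01 and 0.01 m/s), for 0.3 s.
2. the button is pressed down with the lever in the third detent (value of joint lever between 0.066 and 0.078 m and value of joint heat above 0.004 m), for 0.05 s.
At the end, for the whole second after the job is handed in: The lever stands in its third detent (72 mm along its travel, within 6 mm) and the button, pressed after that, is up again (all of step 1 and value of joint heat below 0.002 m); the robot touches nothing.
It fails at once if the lever runs past the third click (beyond 80 mm) (value of joint lever above 0.08 m).
It fails at once if the button is pressed while the lever is not in the third detent (value of joint heat above 0.003 m and not (value of joint lever between 0.066 and 0.078 m)).
It fails at once if the lever is pinched (both of its halves pressed by the fingers at once) (contact force between the fingers and lever_c1 above 2 N and contact force between the fingers and lever_c2 above 2 N).
It fails at once if the iron, the wax or a piece of climbing gear moved by more than 20 mm or lifted (distance of any of iron, wax, cam, belay, biner1, biner2, biner3 from where it was at the start of the episode above 0.02 m).
It also fails if it takes over 64 s, if anything falls off the work surface, if the arm or the gripper's body presses on something with over 40 N, if the wrist force passes 120 N, or if a joint passes its speed limit or range.

### The arm

A 7-joint arm with a two-finger parallel gripper is mounted at the origin on the work surface. World frame = base frame: x ahead of the robot, y to its left, z up, the work surface at z = 0. Lengths are in m, angles in rad, forces in N, time in s.
With the tool pointing down it reaches from about 0.4 to 0.9 m from the base axis. Payload 5.5 kg.
Tool frame: the origin (TCP) lies midway between the tips of the shut fingers; the grasp point (between the pads) lies 19 mm behind it; z points along the fingers, y is the line along which they close (so a half turn about z gives the same grasp; the last joint's range is limited). The gripper opens to 85 mm and grips with 20 to 120 N. Pads are 22 mm wide; open, the fingers measure 114 mm over their backs; the gripper's body (76 mm by 85 mm) begins 54 mm behind the grasp point. The pads swing forward as they close: fully open they stand 13 mm farther back than shut.
Start: joints at [1.4, 0.501, -0.427, 1.55, 0.221, 1.138, -0.21], TCP at [0.273, -0.59, 0.231] pointing down, gripper open.
Joint ranges: [-2.88, 2.88], [-0.31, 2.03], [-1.54, 1.56], [0.2, 2.42], [-1.41, 4.55], [0.19, 2.02], [-2.57, 2.57]. Speed limits (rad/s): [2.57, 2.57, 3.14, 3.14, 3.14, 3.14, 3.14].

### API

Orientations are given as a rotation vector (axis times angle).
In Python, from cell import * gives the robot as it stands.
- The arm moves only by the tool servo_tool, never from a script. Its argument "commands" is a list that holds one entry, the list of rows, each a list of 4 numbers: the shift along the world's x, y, z in m, then the turn about the world's z in rad. In form: [[[tx, ty, tz, turn], ...]]. A call has exactly 5 rows; each row is the pose to reach, as a shift and turn from the pose commanded when the call began; what a row does not reach only later rows make up. A row lasts 1/12 s, in which the tool goes at most 41.7 mm and 7.16 degrees, less where a joint would pass 70% of its speed; a pose out of reach is approached as far as the arm can. A call with a gripper value outside its range is refused whole. "jaw" is the opening, from 0 (shut) to 1 (fully open), set as the call begins (left out, the last holds). The fingers move at their own pace and stop on an object; "newtons" is the grip in N (left out, the last holds). Time passes only in rows, so rows that repeat a pose let the fingers close, or fill a call up. It gives the time, the measured TCP pose, the force, the opening and the grip force at its end, in the units of the state.
- read_state(): the state, without advancing time (a new reading comes with each control period).
- get_image(name): name is "scene" or "top"; returns a dict with "frame" (420x560x3 uint8, red, green, blue), "z_map" (420x560 float32, m along the optical axis (not along the pixel's ray), 0 where there is no reading), "intrinsics" (3x3 intrinsics, pixels), "T" (4x4, takes a point from camera to world coordinates). Camera axes: x right, y up, looking along -z (the intrinsics and any distortion apply to the point x, -y, -z); pixel columns grow to the right and rows downward; lengths in m; the calibration is good to about 2 mm. A picture is of the moment at which its call begins.
- job_done(): hands the job in; it is judged then, once.
The state is a dict: "clock": time; "qpos": joint angles; "qvel": joint speeds; "effort": joint torques, N m; "tcp_pos": TCP position; "ee_rot": TCP orientation; "force": force on the tool from outside, world axes, zero at the start; "wrist_torque": the same for the moment, N m; "opening": finger opening in m; "grip_force": force on a finger pad.
Only numpy, scipy, OpenCV 4.12 (cv2) and the standard library are available. Lean on these libraries where they do the work, as an engineer would, in place of code of your own. Each camera call takes 0.05 s, during which the arm holds its last target. There are 200 camera calls.

## Working session

There is one attempt and no reset: what is moved stays moved. The work goes in short steps, Python scripts to look and compute and a tool call to move; the robot and the scene stay as the last step left them, time stands still between calls to the robot, and variables do not carry over. Pictures are saved under pics/ and viewed, at most 10 in all, crops included, and the job is handed in when it is done.

Besides the shell and the picture viewer there is one more tool, called after "Request:" as a command line: name --argument value ..., lists and objects as JSON in quotes. servo_tool: Moves the arm, as the interface text tells. Its arguments: {"type":"object","properties":{"commands":{"type":"array"},"jaw":{"type":"number"},"newtons":{"type":"number"}},"required":["commands"]}

```bash
mkdir -p pics; cat > h.py <<'E'
from cell import *
import numpy as np, cv2
def snap(n,fn=None):
    im=get_image(n)
    if fn: cv2.imwrite('pics/'+fn,im['frame'][:,:,::-1])
    return im
def world(im):
    z=im['z_map'];K=im['intrinsics'];h,w=z.shape
    u,v=np.meshgrid(np.arange(w),np.arange(h))
    P=np.stack([(u-K[0,2])/K[0,0]*z,-(v-K[1,2])/K[1,1]*z,-z,np.ones_like(z)],-1)@im['T'].T
    P=P[...,:3];P[z==0]=np.nan
    return P
E
python3 - <<'E'
from h import *
for n in('top','scene'):
    im=snap(n,n+'1.png'); np.savez('/tmp/'+n,**im); print(n,im['intrinsics'].round(1).tolist(),im['T'].round(3).tolist())
s=read_state(); print(s)
E
```

```text
top [[441.7, 0.0, 277.4], [0.0, 441.7, 212.7], [0.0, 0.0, 1.0]] [[-0.006, 0.981, -0.196, 0.34], [-1.0, -0.009, -0.015, 0.028], [-0.017, 0.196, 0.98, 1.056], [0.0, 0.0, 0.0, 1.0]]
scene [[502.6, 0.0, 281.3], [0.0, 502.6, 206.8], [0.0, 0.0, 1.0]] [[0.593, -0.557, 0.582, 1.077], [0.805, 0.395, -0.443, -0.345], [0.017, 0.731, 0.682, 0.71], [0.0, 0.0, 0.0, 1.0]]
{'clock': 0.1, 'qpos': array([ 1.40019243,  0.50177647, -0.42681005,  1.55135007,  0.22079818,
        1.13832513, -0.21031684]), 'qvel': array([ 0.00064304, -0.00215707,  0.00012375, -0.00222351, -0.00027752,
        0.00018291, -0.00075909]), 'effort': array([-1.14285067e-02, -5.70816135e+01, -5.83872244e+00, -2.81748390e+01,
        1.04687858e-02,  5.53916150e-03,  5.05299602e-05]), 'tcp_pos': array([ 0.2729085 , -0.58922887,  0.23034735]), 'ee_rot': array([-3.06623659e+00, -6.75757037e-01,  5.11275032e-04]), 'force': array([ 0.64253548, -0.83300663, -0.12690455]), 'wrist_torque': array([ 0.01709105, -0.0212792 , -0.05294765]), 'grip_force': 0.0, 'opening': 0.08499810509276036}
```

View pics/top1.png

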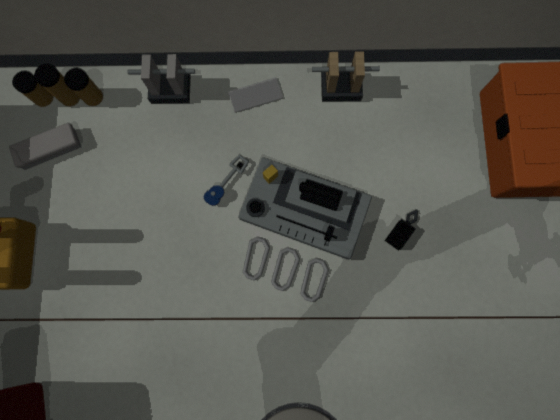

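View pics/scene1.png

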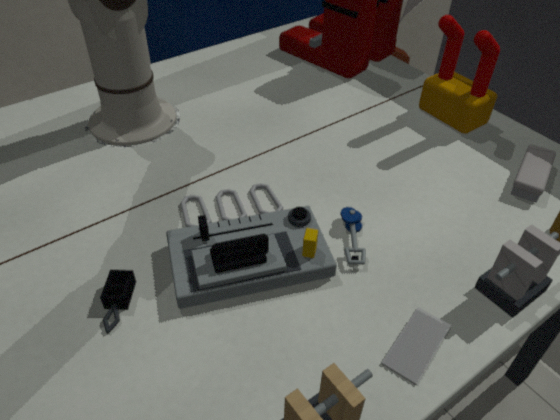

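The top view shows the base with its button near (256,207), the lever near (330,233) and the ticks at about (281–313, 228–240). The carabiners are below the base and the wax is near (270,173). The scene view puts the lever near (203,228) and the button near (299,215).

```bash
python3 - <<'E'
from h import *
fit=[]
for n,box in(('top',(150,265,230,385)),('scene',(200,310,160,340))):
    im=dict(np.load('/tmp/%s.npz'%n)); P=world(im); g=im['frame'].max(-1)
    r0,r1,c0,c1=box; M=np.zeros(g.shape,bool); M[r0:r1,c0:c1]=1
    Q=P[M&(P[...,2]>.03)]
    b=Q[(Q[:,2]>.033)&(Q[:,2]<.047)]
    print(n,'base top z',np.median(b[:,2]),len(b))
    rc=cv2.minAreaRect((Q[:,:2]*1000).astype(np.float32)); print(rc)
    hi=M&(P[...,2]>.065); k,l=cv2.connectedComponents(hi.astype(np.uint8))
    for i in range(1,k):
        q=P[l==i]; 
        if len(q)>4: print('comp',len(q),q.mean(0).round(4),q.min(0).round(3),q.max(0).round(3),np.argwhere(l==i).mean(0)[::-1].round(1))
    # dark low pixels near button
    dk=M&(g<45)&(P[...,2]>.03); k,l=cv2.connectedComponents(dk.astype(np.uint8))
    for i in range(1,k):
        q=P[l==i]
        if len(q)>4: print('dark',len(q),q.mean(0).round(4),q.min(0).round(3),q.max(0).round(3),np.argwhere(l==i).mean(0)[::-1].round(1))
    f=im['frame'][r0:r1,c0:c1,::-1]; s=5 if n=='top' else 4
    cv2.imwrite('pics/crop_%s.png'%n,cv2.convertScaleAbs(cv2.resize(f,None,fx=s,fy=s,interpolation=2),alpha=1.5))
E
```

```text
top base top z 0.040991054212767386 5128
((559.3872680664062, -20.82464599609375), (280.5268249511719, 161.32823181152344), 69.18411254882812)
comp 152 [0.6291 0.0598 0.0832] [0.614 0.044 0.065] [0.646 0.077 0.09 ] [269.9 172.3]
comp 854 [ 0.5783 -0.0542  0.0798] [ 0.543 -0.105  0.065] [ 0.617 -0.006  0.103] [320.3 193.7]
comp 94 [ 0.4902 -0.0723  0.0796] [ 0.475 -0.083  0.066] [ 0.506 -0.062  0.084] [329.3 232.1]
dark 963 [ 0.5671 -0.0362  0.0427] [ 0.5   -0.152  0.035] [0.652 0.052 0.058] [311.6 202.3]
dark 903 [ 0.5774 -0.0547  0.0787] [ 0.543 -0.109  0.052] [ 0.617 -0.006  0.103] [320.4 194.2]
dark 274 [0.5528 0.0942 0.0558] [0.534 0.075 0.037] [0.574 0.115 0.066] [255.6 207.5]
dark 256 [ 0.4996 -0.046   0.0561] [ 0.467 -0.094  0.036] [0.537 0.047 0.084] [316.9 229.7]
dark 5 [0.5082 0.0381 0.0428] [0.504 0.036 0.04 ] [0.511 0.04  0.045] [280.  227.2]
dark 5 [ 0.479  -0.0365  0.043 ] [ 0.475 -0.038  0.041] [ 0.482 -0.036  0.045] [312.4 239.4]
scene base top z 0.04208980062246781 6372
((557.5028686523438, -20.562606811523438), (280.0542297363281, 163.71633911132812), 69.0867919921875)
comp 6 [0.56   0.1013 0.0656] [0.555 0.098 0.065] [0.566 0.103 0.066] [303.7 210.5]
comp 155 [ 0.4937 -0.0744  0.0786] [ 0.475 -0.084  0.065] [ 0.508 -0.06   0.084] [202.9 223.7]
comp 271 [0.6337 0.0566 0.0823] [0.613 0.042 0.065] [0.647 0.078 0.089] [310.2 237.9]
comp 1518 [ 0.5876 -0.0577  0.0809] [ 0.541 -0.106  0.065] [ 0.617 -0.007  0.102] [239.6 250.9]
dark 301 [0.5603 0.0885 0.0559] [0.537 0.074 0.039] [0.576 0.111 0.066] [298.2 217.1]
dark 299 [ 0.5009 -0.0583  0.0605] [ 0.471 -0.092  0.04 ] [0.535 0.045 0.084] [213.3 229.4]
dark 1638 [ 0.5891 -0.0599  0.0778] [ 0.544 -0.106  0.053] [ 0.617 -0.01   0.102] [239.1 253.3]
dark 170 [0.6278 0.0214 0.0438] [0.61  0.007 0.041] [0.646 0.036 0.047] [291.2 259.6]
dark 450 [ 0.5867 -0.1023  0.0438] [ 0.515 -0.15   0.04 ] [0.644 0.    0.049] [218. 277.]
```

View pics/crop_top.png

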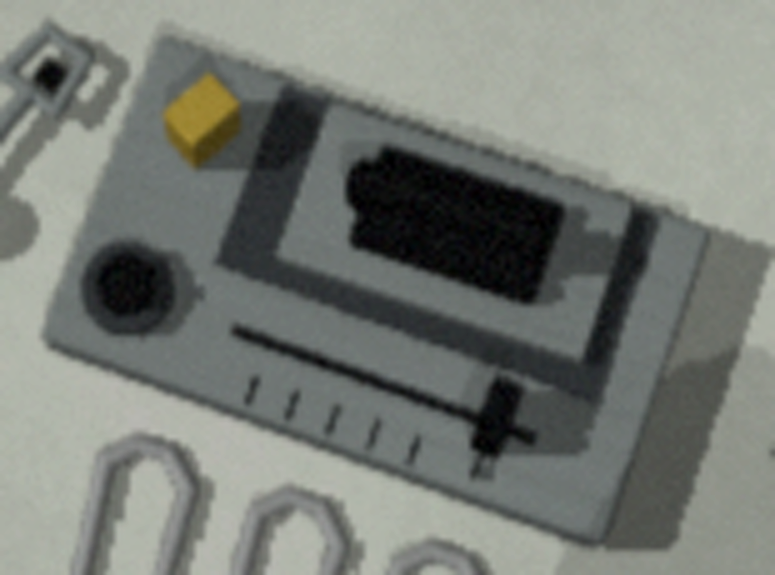

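Request:
servo_tool --commands '[[[0.015,0.035,0,-0.12],[0.03,0.07,0,-0.24],[0.045,0.105,0,-0.36],[0.06,0.14,0,-0.48],[0.075,0.175,0,-0.6]]]' --jaw 0

```text
clock: 0.52
tcp_pos: [0.3484, -0.4129, 0.2309]
ee_rot: [-3.129, 0.271, 0.001]
force: [0.7, -0.6, -0.0]
opening: 0.0257
grip_force: 0.0
```

Request:
servo_tool --commands '[[[0.015,0.035,0,-0.1],[0.03,0.07,0,-0.197],[0.045,0.105,0,-0.197],[0.06,0.14,0,-0.197],[0.075,0.175,0,-0.197]]]'

```text
clock: 0.93
tcp_pos: [0.4233, -0.2378, 0.2312]
ee_rot: [3.09, -0.567, -0.001]
force: [1.1, -0.9, 0.1]
opening: 0.0002
grip_force: 0.0
```

Request:
servo_tool --commands '[[[0.013,0.035,0,0],[0.026,0.07,0,0],[0.0395,0.1318,-0.03,0],[0.0395,0.1318,-0.06,0],[0.0395,0.1318,-0.09,0]]]'

```text
clock: 1.35
tcp_pos: [0.4653, -0.1029, 0.142]
ee_rot: [-3.09, 0.557, -0.008]
force: [0.8, -1.1, -1.1]
opening: 0.0003
grip_force: 0.0
```

```bash
cat >> h.py <<'E'
C=np.array([.5585,-.0207]);ya=np.radians(-20.9)
R=np.array([[np.cos(ya),-np.sin(ya)],[np.sin(ya),np.cos(ya)]])
def st():
    s=read_state();p=s['tcp_pos'];f=s['force']
    from scipy.spatial.transform import Rotation as Q
    t=Q.from_rotvec(s['ee_rot']).as_matrix()
    print('t',round(s['clock'],2),'tcp',p.round(4),'base',((p[:2]-C)@R).round(4),'F base',(f[:2]@R).round(1),f[2].round(1),'ty deg',np.degrees(np.arctan2(t[1,1],t[0,1])).round(2),'tz',t[:,2].round(3),s['opening'].round(4))
E
python3 -c "
from h import *
st(); print(read_state()['qpos'].round(2))"
```

```text
Traceback (most recent call last):
  File "h.py", line 19, in st
    print('t',round(s['clock'],2),'tcp',p.round(4),'base',((p[:2]-C)@R).round(4),'F base',(f[:2]@R).round(1),f[2].round(1),'ty deg',np.degrees(np.arctan2(t[1,1],t[0,1])).round(2),'tz',t[:,2].round(3),s['opening'].round(4))
                                                                                                                                                                                                        ^^^^^^^^^^^^^^^^^^
AttributeError: 'float' object has no attribute 'round'
```

```bash
sed -i "s/s\['opening'\].round(4)/round(s['opening'],4)/" h.py
python3 -c "
from h import *
st(); print(read_state()['qpos'].round(2))
a=snap('top');b=snap('scene')
A=a['frame'][150:265,230:385,::-1];B=b['frame'][150:290,160:340,::-1]
A=cv2.resize(A,(400,300),interpolation=2);B=cv2.resize(B,(400,300),interpolation=2)
cv2.imwrite('pics/p2.png',cv2.convertScaleAbs(np.hstack([A,B]),alpha=1.5))"
```

```text
t 1.35 tcp [ 0.4653 -0.1029  0.142 ] base [-0.0577 -0.11  ] F base [ 1.1 -0.7] -1.1 ty deg -110.42 tz [ 0.005  0.001 -1.   ] 0.0003
[ 0.64  0.33 -0.55  2.06  0.23  0.81 -1.98]
```

View pics/p2.png

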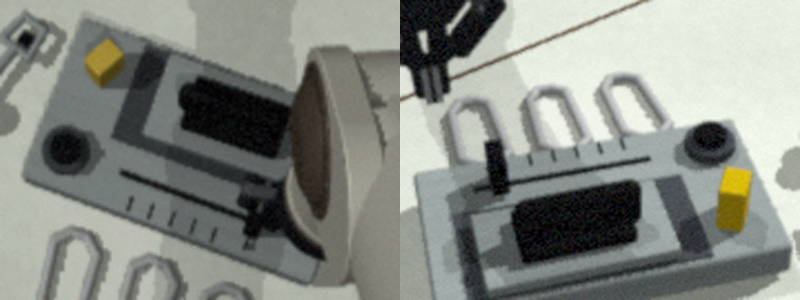

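The left half shows the hand above the slot's start, behind the lever, with the other objects undisturbed. The right half (scene) shows the lever at about (493,168) in the montage, with the fingers not yet down. I'll descend now.

Request:
servo_tool --commands '[[[0,0,-0.02,0],[0,0,-0.045,0],[0,0,-0.07,0],[0,0,-0.083,0],[0,0,-0.083,0]]]'

```text
clock: 1.87
tcp_pos: [0.4611, -0.1091, 0.0571]
ee_rot: [3.089, -0.57, -0.006]
force: [-0.9, 0.1, 0.3]
opening: -0.0
grip_force: 0.0
```

```bash
cat >> h.py <<'E'
def lev():
    """lever grip top along the slot (joint value) from the scene view"""
    im=snap('scene'); P=world(im); b=(P[...,:2]-C)@R; g=im['frame'].max(-1)
    m=(P[...,2]>.068)&(P[...,2]<.088)&(abs(b[...,0]+.045)<.02)&(b[...,1]>-.1)&(b[...,1]<.06)&(g<60)
    q=b[m]; print('lever px',m.sum(),'y',np.percentile(q[:,1],[2,25,50,75,98]).round(4),'x',np.percentile(q[:,0],[2,50,98]).round(4))
    return im
E
python3 -c "
from h import *
st(); b=lev()
B=b['frame'][170:270,160:310,::-1]
cv2.imwrite('pics/p3.png',cv2.convertScaleAbs(cv2.resize(B,None,fx=5,fy=5,interpolation=2),alpha=1.5))"
```

```text
t 1.87 tcp [ 0.4611 -0.1091  0.0571] base [-0.0594 -0.1174] F base [-0.9 -0.2] 0.3 ty deg -110.92 tz [-0.004  0.    -1.   ] -0.0
lever px 133 y [-0.08   -0.0767 -0.0734 -0.07   -0.0668] x [-0.0589 -0.0384 -0.0297]
```

View pics/p3.png

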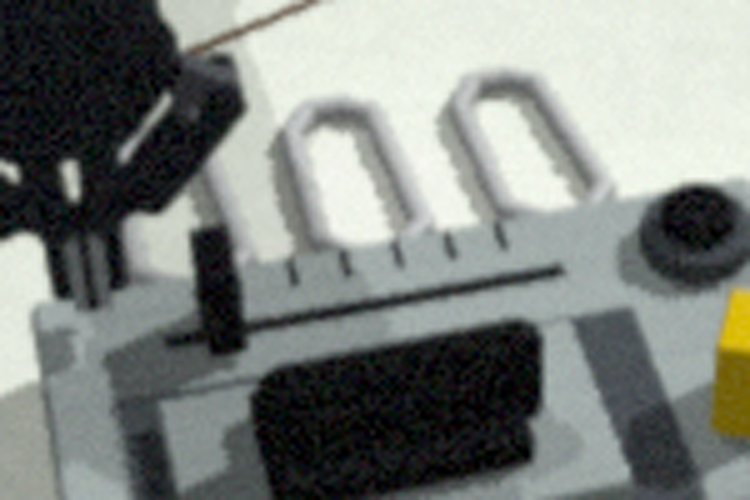

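The scene crop shows the shut fingertips at about (85,290), behind the lever's paddle at about (215,290). They are offset towards the ticks, as I planned. I'll approach slightly higher and push slowly.

Request:
servo_tool --commands '[[[0.002,0.0047,0.005,0],[0.0043,0.0112,0.005,0],[0.0064,0.0168,0.005,0],[0.0086,0.0224,0.005,0],[0.0107,0.028,0.005,0]]]'

```text
clock: 2.33
tcp_pos: [0.4744, -0.0796, 0.0643]
ee_rot: [3.089, -0.567, 0.003]
force: [-0.7, -0.6, 1.1]
opening: -0.0002
grip_force: 0.6
```

Request:
servo_tool --commands '[[[0.0007,0.0019,0,0],[0.0014,0.0037,0,0],[0.0021,0.0056,0,0],[0.0029,0.0075,0,0],[0.0029,0.0075,0,0]]]'

```text
clock: 2.75
tcp_pos: [0.4756, -0.0742, 0.0633]
ee_rot: [3.087, -0.569, -0.002]
force: [-2.6, -5.2, 3.8]
opening: -0.0001
grip_force: 2.5
```

```bash
python3 -c "
from h import *
st(); b=lev();st()"
```

```text
t 2.75 tcp [ 0.4756 -0.0742  0.0633] base [-0.0584 -0.0795] F base [-0.6 -5.8] 3.8 ty deg -110.88 tz [-0.002 -0.002 -1.   ] -0.0001
lever px 202 y [-0.091  -0.0774 -0.0642 -0.0588 -0.0535] x [-0.0575 -0.0481 -0.0303]
t 2.8 tcp [ 0.4756 -0.0742  0.0633] base [-0.0583 -0.0795] F base [ 0.  -5.6] 5.5 ty deg -110.89 tz [-0.002 -0.002 -1.   ] -0.0001
```

Request:
servo_tool --commands '[[[0.0007,0.0019,0,0],[0.0014,0.0037,0,0],[0.0021,0.0056,0,0],[0.0021,0.0056,0,0],[0.0021,0.0056,0,0]]]'

```text
clock: 3.22
tcp_pos: [0.4783, -0.0671, 0.0632]
ee_rot: [3.09, -0.568, -0.0]
force: [-0.8, -2.5, 1.6]
opening: -0.0002
grip_force: 1.1
```

```bash
python3 -c "
from h import *
st(); b=lev()"
```

```text
t 3.22 tcp [ 0.4783 -0.0671  0.0632] base [-0.0584 -0.072 ] F base [ 0.2 -2.6] 1.6 ty deg -110.84 tz [-0. -0. -1.] -0.0002
lever px 217 y [-0.0832 -0.0691 -0.0564 -0.0506 -0.0452] x [-0.058  -0.048  -0.0302]
```

Request:
servo_tool --commands '[[[0.0004,0.0009,0,0],[0.0007,0.0019,0,0],[0.0007,0.0019,0,0],[0.0007,0.0019,0,0],[0.0007,0.0019,0,0]]]'

```text
clock: 3.68
tcp_pos: [0.4791, -0.0644, 0.0632]
ee_rot: [-3.09, 0.566, 0.0]
force: [-0.2, 0.5, -0.3]
opening: 0.0001
grip_force: 0.0
```

```bash
python3 -c "
from h import *
st(); b=lev()"
```

```text
t 3.68 tcp [ 0.4791 -0.0644  0.0632] base [-0.0586 -0.0691] F base [-0.3  0.4] -0.3 ty deg -110.77 tz [-0.     0.001 -1.   ] 0.0001
lever px 224 y [-0.0802 -0.0665 -0.0531 -0.0467 -0.0412] x [-0.0599 -0.0488 -0.0301]
```

Request:
servo_tool --commands '[[[0.001,0.0026,0,0],[0.002,0.0052,0,0],[0.003,0.0079,0,0],[0.004,0.0105,0,0],[0.005,0.0131,0,0]]]'

```text
clock: 4.15
tcp_pos: [0.4828, -0.0546, 0.0631]
ee_rot: [3.085, -0.569, -0.004]
force: [-5.3, -11.2, 5.5]
opening: -0.0001
grip_force: 6.7
```

Request:
servo_tool --commands '[[[0.0004,0.0009,0,0],[0.0007,0.0019,0,0],[0.0007,0.0019,0,0],[0.0007,0.0019,0,0],[0.0007,0.0019,0,0]]]'

```text
clock: 4.57
tcp_pos: [0.4843, -0.051, 0.0632]
ee_rot: [3.088, -0.569, -0.001]
force: [-2.3, -3.6, 0.7]
opening: 0.0001
grip_force: 1.9
```

```bash
python3 -c "
from h import *
st(); b=lev()"
```

```text
t 4.57 tcp [ 0.4843 -0.051   0.0632] base [-0.0585 -0.0548] F base [-0.9 -4.2] 0.7 ty deg -110.86 tz [-0.001 -0.001 -1.   ] 0.0001
lever px 219 y [-0.0673 -0.0536 -0.0403 -0.0343 -0.0287] x [-0.0588 -0.0482 -0.0303]
```

Request:
servo_tool --commands '[[[0.0004,0.0009,0,0],[0.0007,0.0019,0,0],[0.0011,0.0028,0,0],[0.0011,0.0028,0,0],[0.0011,0.0028,0,0]]]'

```text
clock: 5.03
tcp_pos: [0.4868, -0.046, 0.0635]
ee_rot: [-3.089, 0.565, -0.002]
force: [-0.1, 0.5, 1.1]
opening: -0.0002
grip_force: 0.0
```

```bash
python3 -c "
from h import *
st(); b=lev()"
```

```text
t 5.03 tcp [ 0.4868 -0.046   0.0635] base [-0.058  -0.0492] F base [-0.2  0.4] 1.1 ty deg -110.74 tz [ 0.001  0.001 -1.   ] -0.0002
lever px 210 y [-0.0621 -0.0477 -0.034  -0.0282 -0.0228] x [-0.0589 -0.0475 -0.0299]
```

Request:
servo_tool --commands '[[[0.001,0.0026,0,0],[0.002,0.0052,0,0],[0.003,0.0079,0,0],[0.0038,0.01,0,0],[0.0046,0.012,0,0]]]'

```text
clock: 5.5
tcp_pos: [0.4901, -0.0367, 0.0633]
ee_rot: [3.087, -0.568, -0.001]
force: [-3.3, -9.1, 4.2]
opening: -0.0001
grip_force: 4.6
```

Request:
servo_tool --commands '[[[0.0004,0.0009,0,0],[0.0007,0.0019,0,0],[0.0007,0.0019,0,0],[0.0007,0.0019,0,0],[0.0007,0.0019,0,0]]]'

```text
clock: 5.92
tcp_pos: [0.4902, -0.0363, 0.0634]
ee_rot: [3.085, -0.57, -0.002]
force: [-3.1, -8.3, 5.3]
opening: 0.0001
grip_force: 4.4
```

```bash
python3 -c "
from h import *
st(); b=lev()"
```

```text
t 5.92 tcp [ 0.4902 -0.0363  0.0634] base [-0.0582 -0.039 ] F base [ 0.1 -8.9] 5.3 ty deg -110.94 tz [-0.002 -0.004 -1.   ] 0.0001
lever px 213 y [-0.0508 -0.0376 -0.0245 -0.0185 -0.0125] x [-0.0569 -0.0476 -0.0304]
```

Request:
servo_tool --commands '[[[0.0004,0.0009,0,0],[0.0007,0.0019,0,0],[0.0011,0.0028,0,0],[0.0011,0.0028,0,0],[0.0011,0.0028,0,0]]]'

```text
clock: 6.38
tcp_pos: [0.4922, -0.0312, 0.0634]
ee_rot: [3.089, -0.568, -0.0]
force: [-0.8, -2.8, 0.9]
opening: 0.0003
grip_force: 1.5
```

```bash
python3 -c "
from h import *
st(); b=lev()"
```

```text
t 6.38 tcp [ 0.4922 -0.0312  0.0634] base [-0.0582 -0.0335] F base [ 0.2 -2.9] 0.9 ty deg -110.85 tz [-0.    -0.001 -1.   ] 0.0003
lever px 212 y [-0.0454 -0.0313 -0.0187 -0.0128 -0.0068] x [-0.056  -0.0477 -0.0305]
```

Just at the third crest; a small nudge.

Request:
servo_tool --commands '[[[0.0004,0.0009,0,0],[0.0007,0.0019,0,0],[0.0007,0.0019,0,0],[0.0007,0.0019,0,0],[0.0007,0.0019,0,0]]]'

```text
clock: 6.85
tcp_pos: [0.4931, -0.0276, 0.0632]
ee_rot: [-3.089, 0.566, 0.0]
force: [-1.9, -0.3, 0.2]
opening: -0.0001
grip_force: 0.0
```

```bash
python3 -c "
from h import *
st(); b=lev()"
```

```text
t 6.85 tcp [ 0.4931 -0.0276  0.0632] base [-0.0586 -0.0298] F base [-1.7 -1. ] 0.2 ty deg -110.75 tz [ 0.     0.001 -1.   ] -0.0001
lever px 222 y [-0.0424 -0.0281 -0.0145 -0.0085 -0.003 ] x [-0.0584 -0.049  -0.0304]
```

Request:
servo_tool --commands '[[[-0.0018,-0.0047,0,0],[-0.0036,-0.0093,0,0],[-0.0064,-0.0168,0,0],[-0.0089,-0.0234,0.01,0],[-0.0089,-0.0234,0.035,0]]]'

```text
clock: 7.32
tcp_pos: [0.4804, -0.0543, 0.0959]
ee_rot: [3.088, -0.571, -0.011]
force: [-0.7, 0.1, 0.9]
opening: 0.0
grip_force: 0.0
```

Request:
servo_tool --commands '[[[0,0,0.035,0],[0,0,0.07,0],[0,0,0.07,0],[0,0,0.07,0],[0,0,0.07,0]]]'

```text
clock: 7.73
tcp_pos: [0.4836, -0.053, 0.1682]
ee_rot: [3.089, -0.569, -0.0]
force: [0.7, 0.4, -0.2]
opening: 0.0003
grip_force: 0.0
```

```bash
python3 -c "
from h import *
st(); b=lev()
B=b['frame'][170:270,160:310,::-1]
cv2.imwrite('pics/p4.png',cv2.convertScaleAbs(cv2.resize(B,None,fx=5,fy=5,interpolation=2),alpha=1.5))"
```

```text
t 7.73 tcp [ 0.4836 -0.053   0.1682] base [-0.0585 -0.0569] F base [0.5 0.6] -0.2 ty deg -110.88 tz [-0.    -0.001 -1.   ] 0.0003
lever px 129 y [-0.0153 -0.0125 -0.0092 -0.006  -0.0028] x [-0.0591 -0.0391 -0.0299]
```

View pics/p4.png

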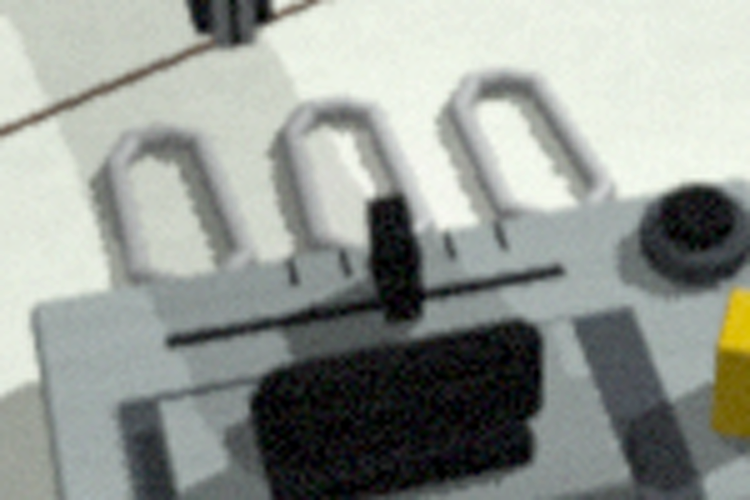

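The crop shows the lever clear of the fingers, its paddle at about (395,260). It hides the middle tick, with two ticks visible on either side. Next I'll measure the lever against the ticks precisely.

```bash
cat >> h.py <<'E'
def rect(im,z,x0,x1,y0,y1,s=2000):
    """resample plane z, base frame: columns y, rows x"""
    xs=np.arange(x0,x1,1/s);ys=np.arange(y0,y1,1/s)
    X,Y=np.meshgrid(xs,ys,indexing='ij')
    W=np.stack([X,Y],-1)@R.T+C
    P=np.dstack([W,np.full(X.shape,z),np.ones(X.shape)])@np.linalg.inv(im['T']).T
    K=im['intrinsics'];u=K[0,0]*P[...,0]/-P[...,2]+K[0,2];v=K[1,1]*-P[...,1]/-P[...,2]+K[1,2]
    return ys,cv2.remap(im['frame'],u.astype(np.float32),v.astype(np.float32),cv2.INTER_LINEAR).max(-1).astype(float)
def calib(n):
    im=snap(n)
    ys,a=rect(im,.040,-.074,-.064,-.06,.06); p=a.mean(0); p=p-cv2.blur(p[None],(41,1))[0]
    ti=[]
    for t in(-.043,-.023,-.003,.017,.037):
        m=abs(ys-t)<.007; w=np.clip(-p[m]-3,0,None); ti.append(((w*ys[m]).sum()/max(w.sum(),1e-9)).round(4))
    ys,a=rect(im,.080,-.055,-.035,-.06,.06); q=a.mean(0); d=ys[q<(q.min()+np.median(q))/2]
    d=d[abs(d-ys[q.argmin()])<.014]
    print(n,'ticks',ti,'lever dark',d.min().round(4),d.max().round(4),'mid',((d.min()+d.max())/2).round(4))
    return im
E
python3 -c "
from h import *
a=calib('top');b=calib('scene')
L=[]
for im in(a,b):
    for z in(.04,.08): L.append(cv2.resize(rect(im,z,-.08,-.02,-.07,.07,2500)[1],(350,150)))
cv2.imwrite('pics/p5.png',np.clip(2*np.vstack([np.hstack(L[:2]),np.hstack(L[2:])]),0,255))
P=world(b);bb=(P[...,:2]-C)@R
m=(P[...,2]>.055)&(abs(bb[...,0]+.045)<.03)&(abs(bb[...,1]-.108)<.03)
print('button',bb[m].mean(0),np.percentile(P[m][:,2],[50,95]),P[m].mean(0))
"
```

```text
top ticks [np.float64(-0.0431), np.float64(-0.0234), np.float64(-0.0048), np.float64(0.0169), np.float64(0.0369)] lever dark -0.026 -0.001 mid -0.0135
scene ticks [np.float64(-0.0434), np.float64(-0.0238), np.float64(-0.0027), np.float64(0.0168), np.float64(0.0368)] lever dark -0.017 -0.002 mid -0.0095
button [-0.04249645  0.10653843] [0.06302397 0.06541339] [0.55680593 0.09398878 0.06176212][ WARN:0@1.275] global loadsave.cpp:1063 imwrite_ Unsupported depth image for selected encoder is fallbacked to CV_8U.
```

View pics/p5.png

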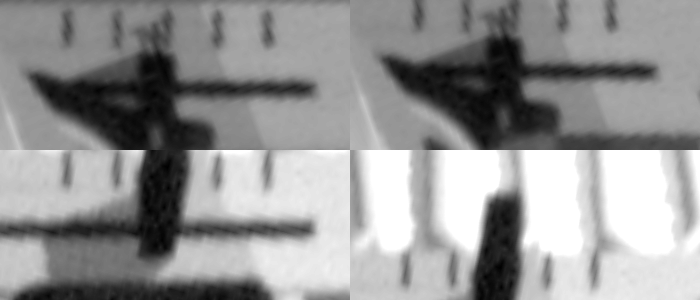

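The ticks fall within 0.4 mm of their given places, so the base frame is good. The lever sits about 6 mm short of the middle tick, at a joint value of about 0.066. It is past the hump but on the edge of the accepted range, so I'll nudge it about 5 mm within the detent.

Request:
servo_tool --commands '[[[0,0,-0.035,0],[0,0,-0.07,0],[0,0,-0.095,0],[0,0,-0.105,0],[0.0018,0.0047,-0.105,0]]]'

```text
clock: 8.3
tcp_pos: [0.4826, -0.0476, 0.0602]
ee_rot: [3.089, -0.568, -0.012]
force: [1.0, -0.0, 0.1]
opening: -0.0001
grip_force: 0.0
```

Request:
servo_tool --commands '[[[0.0018,0.0047,0,0],[0.0036,0.0093,0,0],[0.0054,0.014,0,0],[0.0071,0.0187,0,0],[0.0071,0.0187,0,0]]]'

```text
clock: 8.72
tcp_pos: [0.4945, -0.0271, 0.0646]
ee_rot: [-3.09, 0.565, -0.004]
force: [0.7, -0.4, -0.7]
opening: 0.0001
grip_force: 0.0
```

```bash
python3 -c "
from h import *
st(); b=lev();st()"
```

```text
t 8.72 tcp [ 0.4945 -0.0271  0.0646] base [-0.0575 -0.0288] F base [ 0.8 -0.1] -0.7 ty deg -110.71 tz [ 0.003  0.    -1.   ] 0.0001
lever px 212 y [-0.042  -0.0269 -0.0125 -0.0067 -0.0013] x [-0.0603 -0.0471 -0.0303]
t 8.77 tcp [ 0.494  -0.0278  0.0643] base [-0.0577 -0.0297] F base [ 0.3 -0.4] -0.2 ty deg -110.73 tz [ 0.002 -0.    -1.   ] -0.0001
```

Request:
servo_tool --commands '[[[0.0004,0.0009,0,0],[0.0007,0.0019,0,0],[0.0011,0.0028,0,0],[0.0014,0.0037,0,0],[0.0014,0.0037,0,0]]]'

```text
clock: 9.18
tcp_pos: [0.4944, -0.025, 0.0633]
ee_rot: [3.09, -0.568, 0.0]
force: [-0.9, -0.1, -0.3]
opening: -0.0
grip_force: 0.2
```

```bash
python3 -c "
from h import *
st(); b=lev();st();calib('scene')"
```

```text
t 9.18 tcp [ 0.4944 -0.025   0.0633] base [-0.0583 -0.0269] F base [-0.7 -0.4] -0.3 ty deg -110.82 tz [-0. -0. -1.] -0.0
lever px 217 y [-0.0397 -0.0265 -0.0123 -0.0065 -0.0011] x [-0.0599 -0.0481 -0.0303]
t 9.23 tcp [ 0.4944 -0.025   0.0633] base [-0.0583 -0.0269] F base [ 0.  -0.8] 0.3 ty deg -110.82 tz [ 0. -0. -1.] -0.0001
scene ticks [np.float64(-0.0434), np.float64(-0.0237), np.float64(-0.0032), np.float64(0.0172), np.float64(0.0368)] lever dark -0.0255 -0.0005 mid -0.013
```

Request:
servo_tool --commands '[[[0.0004,0.0009,0,0],[0.0007,0.0019,0,0],[0.0011,0.0028,0,0],[0.0014,0.0037,0,0],[0.0014,0.0037,0,0]]]'

```text
clock: 9.7
tcp_pos: [0.4959, -0.0209, 0.0633]
ee_rot: [-3.09, 0.567, -0.0]
force: [-0.1, -0.4, 0.9]
opening: 0.0001
grip_force: 0.2
```

```bash
python3 -c "
from h import *
st(); b=lev()"
```

```text
t 9.7 tcp [ 0.4959 -0.0209  0.0633] base [-0.0584 -0.0225] F base [ 0.  -0.4] 0.9 ty deg -110.8 tz [ 0.  0. -1.] 0.0001
lever px 217 y [-0.035  -0.0215 -0.0077 -0.0021  0.0034] x [-0.058  -0.0479 -0.0305]
```

Request:
servo_tool --commands '[[[-0.0011,-0.0028,0,0],[-0.0036,-0.0093,0,0],[-0.0064,-0.0168,0,0],[-0.0089,-0.0234,0.01,0],[-0.0089,-0.0234,0.035,0]]]'

```text
clock: 10.17
tcp_pos: [0.4831, -0.047, 0.0959]
ee_rot: [3.088, -0.571, -0.011]
force: [-0.4, -1.3, 0.3]
opening: -0.0003
grip_force: 0.0
```

Request:
servo_tool --commands '[[[0,0,0.035,0],[0,0,0.06,0],[0,0,0.06,0],[0,0,0.06,0],[0,0,0.06,0]]]'

```text
clock: 10.58
tcp_pos: [0.4861, -0.0455, 0.1578]
ee_rot: [3.089, -0.569, -0.001]
force: [-0.9, 0.6, -0.1]
opening: -0.0001
grip_force: 0.0
```

```bash
python3 -c "
from h import *
st(); b=lev();calib('scene')
t=snap('top')
L=[cv2.resize(rect(t,.04,-.08,-.02,-.07,.07,2500)[1],(700,300))]
cv2.imwrite('pics/p6.png',np.clip(2*L[0],0,255).astype(np.uint8))"
```

```text
t 10.58 tcp [ 0.4861 -0.0455  0.1578] base [-0.0588 -0.049 ] F base [-1.   0.2] -0.1 ty deg -110.87 tz [-0.001 -0.001 -1.   ] -0.0001
lever px 131 y [-0.0088 -0.0065 -0.003   0.0005  0.0043] x [-0.0579 -0.0391 -0.03  ]
scene ticks [np.float64(-0.0434), np.float64(-0.0234), np.float64(-0.0035), np.float64(0.0135), np.float64(0.0368)] lever dark -0.0105 0.004 mid -0.0032
```

View pics/p6.png

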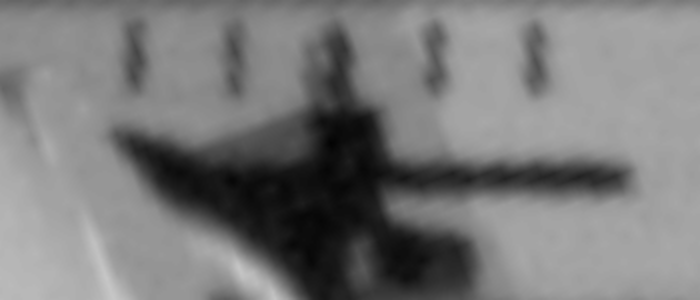

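The rectified view shows the pointer exactly at the middle tick, at about (330,70), and the lever measures 0.072. Now the button.

Request:
servo_tool --commands '[[[0.0138,0.0283,0,0],[0.0276,0.0567,0,0],[0.0414,0.085,0,0],[0.0552,0.1134,0,0],[0.069,0.1417,0,0]]]'

```text
clock: 11.15
tcp_pos: [0.5556, 0.0983, 0.1569]
ee_rot: [3.089, -0.567, -0.003]
force: [0.3, -0.6, 0.5]
opening: -0.0002
grip_force: 0.0
```

Request:
servo_tool --commands '[[[0,0,-0.02,0],[0,0,-0.045,0],[0,0,-0.07,0],[0,0,-0.08,0],[0,0,-0.08,0]]]'

```text
clock: 11.57
tcp_pos: [0.5529, 0.0966, 0.0747]
ee_rot: [3.088, -0.566, -0.011]
force: [-0.8, 0.0, -0.3]
opening: -0.0004
grip_force: 0.0
```

```bash
python3 -c "
from h import *
st(); b=lev();st()"
```

```text
t 11.57 tcp [0.5529 0.0966 0.0747] base [-0.0471  0.1076] F base [-0.7 -0.2] -0.3 ty deg -110.78 tz [-0.007 -0.001 -1.   ] -0.0004
lever px 131 y [-0.0088 -0.0068 -0.0032  0.0006  0.0042] x [-0.0592 -0.04   -0.0305]
t 11.62 tcp [0.5544 0.097  0.0766] base [-0.0459  0.1085] F base [0.2 0.4] 0.0 ty deg -110.79 tz [-0.004 -0.    -1.   ] -0.0
```

Request:
servo_tool --commands '[[[0,0,-0.005,0],[0,0,-0.009,0],[0,0,-0.012,0],[0,0,-0.015,0],[0,0,-0.017,0]]]'

```text
clock: 12.03
tcp_pos: [0.5563, 0.097, 0.0616]
ee_rot: [-3.09, 0.568, -0.001]
force: [-0.3, -0.3, 1.8]
opening: 0.0003
grip_force: 0.8
```

Request:
servo_tool --commands '[[[0,0,-0.001,0],[0,0,-0.002,0],[0,0,-0.003,0],[0,0,-0.003,0],[0,0,-0.003,0]]]'

```text
clock: 12.45
tcp_pos: [0.5562, 0.097, 0.0586]
ee_rot: [3.09, -0.567, 0.001]
force: [0.1, -1.2, 4.0]
opening: 0.0001
grip_force: 1.7
```

Force is rising as expected; go to full depth.

Request:
servo_tool --commands '[[[0,0,-0.001,0],[0,0,-0.002,0],[0,0,-0.003,0],[0,0,-0.004,0],[0,0,-0.004,0]]]'

```text
clock: 12.87
tcp_pos: [0.5564, 0.097, 0.0559]
ee_rot: [3.089, -0.567, 0.002]
force: [-3.8, -2.9, 17.6]
opening: -0.0
grip_force: 8.6
```

Fully down (hard stop, 17 N). Release and rise.

Request:
servo_tool --commands '[[[0,0,0.005,0],[0,0,0.015,0],[0,0,0.04,0],[0,0,0.07,0],[0,0,0.1,0]]]'

```text
clock: 13.28
tcp_pos: [0.5546, 0.0974, 0.1546]
ee_rot: [3.09, -0.566, -0.005]
force: [0.0, -0.0, -0.3]
opening: 0.0
grip_force: 0.0
```

Request:
servo_tool --commands '[[[0,0,0.03,0],[0,0,0.05,0],[0,0,0.05,0],[0,0,0.05,0],[0,0,0.05,0]]]'

```text
clock: 13.7
tcp_pos: [0.5551, 0.0969, 0.2034]
ee_rot: [3.089, -0.567, -0.002]
force: [-0.3, 0.1, -0.1]
opening: 0.0003
grip_force: 0.0
```

```bash
python3 -c "
from h import *
st(); b=lev()
P=world(b);bb=(P[...,:2]-C)@R
m=(np.hypot(bb[...,0]+.045,bb[...,1]-.108)<.011)
print('button z',np.nanmedian(P[m][:,2]),m.sum())
P0=world(dict(np.load('/tmp/scene.npz')));b0=(P0[...,:2]-C)@R
m=(np.hypot(b0[...,0]+.045,b0[...,1]-.108)<.011);print('before',np.nanmedian(P0[m][:,2]))
cv2.imwrite('pics/p7.png',b['frame'][:,:,::-1])"
```

```text
t 13.7 tcp [0.5551 0.0969 0.2034] base [-0.0452  0.1087] F base [-0.3 -0.1] -0.1 ty deg -110.8 tz [-0.002 -0.    -1.   ] 0.0003
lever px 137 y [-0.0089 -0.0067 -0.0031  0.0006  0.0042] x [-0.0593 -0.0394 -0.0294]
button z 0.2358449069087799 365
before 0.06403926306665242
```

View pics/p7.png

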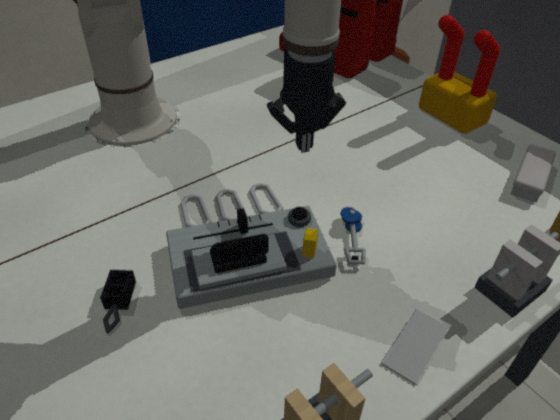

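The scene shows the arm clear of everything, the lever at (242,222) on the middle tick, the button up at (299,215), and the other objects unmoved.

```bash
python3 -c "
from h import *
print(job_done())"
```

```text
the job is handed in; nothing more can be done
None
```

I handed the job in: the lever rests at the third click (measured about 0.072 m), the button was pressed to its stop after that and looks up again, and nothing else appears to have moved; no verdict came back.

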